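# Find the full frit jar by weight and put it on the burner stand

## Task

The jar on the little pedestal stand is used up: move it into the small square steel tray. Then find by weight which of the three identical closed jars in the row is the full one and stand it upright in the middle of the pedestal. Leave the two empty ones standing where they stood; set every jar down gently without dropping or tipping it, and leave the bowl, burner and mandrel block alone.

Things in the scene. Friction and masses are not known exactly. Their poses are not given: they have to be found in the camera images.
- stand_top (a point): centre of the top face of the fixed pedestal stand: a round wooden plate 72 mm across on a steel post, 90 mm above the bench, with a round foot 90 mm across; room for one jar only. z up
- tray_floor (a point): centre of the inner floor of the fixed square steel tray, 130 x 130 mm outside, 122 x 122 mm inside, floor 5 mm above the bench, rim 14 mm above the bench. x and y along its sides, z up
- jar_used_center (a point): the used-up (empty, 0.07 to 0.11 kg) jar, which starts standing on the pedestal stand: opaque white plastic, closed, straight, 60 mm diameter, 100 mm tall, metal lid 57 mm across over the top 20 mm. Point: its centre, half-way up, 50 mm above its underside; z along its axis
- jar_a_center (a point): one of three spare jars standing in a row on the bench, same as the used-up jar: closed, opaque white plastic, 60 mm diameter, 100 mm tall, metal lid 57 mm across. Point: its centre, 50 mm above its underside; z along its axis. One spare is full (0.43 to 0.57 kg), two are empty (0.07 to 0.11 kg); names and places do not tell which
- jar_b_center (a point): one of three spare jars standing in a row on the bench, same as the used-up jar: closed, opaque white plastic, 60 mm diameter, 100 mm tall, metal lid 57 mm across. Point: its centre, 50 mm above its underside; z along its axis. One spare is full (0.43 to 0.57 kg), two are empty (0.07 to 0.11 kg); names and places do not tell which
- jar_c_center (a point): one of three spare jars standing in a row on the bench, same as the used-up jar: closed, opaque white plastic, 60 mm diameter, 100 mm tall, metal lid 57 mm across. Point: its centre, 50 mm above its underside; z along its axis. One spare is full (0.43 to 0.57 kg), two are empty (0.07 to 0.11 kg); names and places do not tell which
- bowl: bystander: loose steel bowl, 120 mm across, 55 mm tall, standing beyond the row of jars. Origin at the centre of its underside
- burner: bystander: fixed bench burner, brass barrel sloping up and away from the robot on a steel foot 110 x 90 mm, about 150 mm tall, beyond the row of jars. Origin at the centre of its underside
- mandrel_block: bystander: fixed wooden block 90 x 160 x 35 mm with thin steel mandrels standing up to 155 mm above the bench, at the far left. Origin at the centre of its underside
Not all that is in view belongs to the job. What is shaped like the part that bears jar_used_center but yellow is not meant.

How it is judged:
On the way, in this order (a step that is already met when the one before it is completed fails the run):
1. the used-up jar stands released and upright in the tray (x of jar_used_center in the frame of tray_floor between -0.042 and 0.042 m and y of jar_used_center in the frame of tray_floor between -0.042 and 0.042 m and z of jar_used_center in the frame of tray_floor between 0.046 and 0.055 m and angle between jar_used_center's own z axis and vertical below 0.12 rad and contact force between the fingers and jar_used below 0.1 N and linear speed of jar_used below 0.02 m/s), for 0.2 s.
2. a spare jar, the full one by its weight on the stand, stands released and upright in the middle of the stand (((horizontal distance between jar_a_center and stand_top below 0.02 m and z of jar_a_center in the frame of stand_top between 0.046 and 0.055 m and contact force between jar_a and stand above 2.5 N and angle between jar_a_center's own z axis and vertical below 0.12 rad and contact force between the fingers and jar_a below 0.1 N and linear speed of jar_a below 0.02 m/s) or (horizontal distance between jar_b_center and stand_top below 0.02 m and z of jar_b_center in the frame of stand_top between 0.046 and 0.055 m and contact force between jar_b and stand above 2.5 N and angle between jar_b_center's own z axis and vertical below 0.12 rad and contact force between the fingers and jar_b below 0.1 N and linear speed of jar_b below 0.02 m/s) or (horizontal distance between jar_c_center and stand_top below 0.02 m and z of jar_c_center in the frame of stand_top between 0.046 and 0.055 m and contact force between jar_c and stand above 2.5 N and angle between jar_c_center's own z axis and vertical below 0.12 rad and contact force between the fingers and jar_c below 0.1 N and linear speed of jar_c below 0.02 m/s))), for 0.2 s.
At the end, for the whole second after the job is handed in: The used-up jar stands flat and upright inside the tray; the full jar stands upright on the stand, its axis within 20 mm of the plate's centre and its weight there above 2.5 N; both empty spare jars stand upright within 50 mm of where they started; all four are released and at rest (all of step 1 and ((horizontal distance between jar_a_center and stand_top below 0.02 m and z of jar_a_center in the frame of stand_top between 0.046 and 0.055 m and contact force between jar_a and stand above 2.5 N and angle between each of jar_a_center, jar_b_center, jar_c_center's own z axis and vertical below 0.12 rad and contact force between the fingers and jar_a below 0.1 N and linear speed of each of jar_a, jar_b, jar_c below 0.02 m/s and distance of each of jar_b_center, jar_c_center from where it was at the start of the episode below 0.05 m and contact force between the fingers and jar_b below 0.1 N and contact force between the fingers and jar_c below 0.1 N) or (horizontal distance between jar_b_center and stand_top below 0.02 m and z of jar_b_center in the frame of stand_top between 0.046 and 0.055 m and contact force between jar_b and stand above 2.5 N and angle between each of jar_b_center, jar_a_center, jar_c_center's own z axis and vertical below 0.12 rad and contact force between the fingers and jar_b below 0.1 N and linear speed of each of jar_b, jar_a, jar_c below 0.02 m/s and distance of each of jar_a_center, jar_c_center from where it was at the start of the episode below 0.05 m and contact force between the fingers and jar_a below 0.1 N and contact force between the fingers and jar_c below 0.1 N) or (horizontal distance between jar_c_center and stand_top below 0.02 m and z of jar_c_center in the frame of stand_top between 0.046 and 0.055 m and contact force between jar_c and stand above 2.5 N and angle between each of jar_c_center, jar_a_center, jar_b_center's own z axis and vertical below 0.12 rad and contact force between the fingers and jar_c below 0.1 N and linear speed of each of jar_c, jar_a, jar_b below 0.02 m/s and distance of each of jar_a_center, jar_b_center from where it was at the start of the episode below 0.05 m and contact force between the fingers and jar_a below 0.1 N and contact force between the fingers and jar_b below 0.1 N))); the robot touches nothing.
It fails at once if a jar is dropped (it moves faster than 0.6 m/s out of the fingers) ((linear speed of jar_used above 0.6 m/s and contact force between the fingers and jar_used below 0.1 N) or (linear speed of jar_a above 0.6 m/s and contact force between the fingers and jar_a below 0.1 N) or (linear speed of jar_b above 0.6 m/s and contact force between the fingers and jar_b below 0.1 N) or (linear speed of jar_c above 0.6 m/s and contact force between the fingers and jar_c below 0.1 N)).
It fails at once if a jar is tipped (more than 45 degrees) (angle between any of jar_used_center, jar_a_center, jar_b_center, jar_c_center's own z axis and vertical above 0.785 rad).
It fails at once if the bowl is disturbed (more than 25 mm), or the burner or mandrel block is struck (more than 10 N) (distance of bowl from where it was at the start of the episode above 0.025 m or contact force between any of the arm, the fingers and burner above 10 N or contact force between any of the arm, the fingers and mandrel_block above 10 N).
It also fails if it takes over 72 s, if anything falls off the work surface, if the arm or the gripper's body presses on something with over 40 N, if the wrist force passes 120 N, or if a joint passes its speed limit or range.

## Robot

A 6-joint arm with a two-finger parallel gripper is mounted at the origin on the work surface. World frame = base frame: x ahead of the robot, y to its left, z up, the work surface at z = 0. Lengths are in m, angles in rad, forces in N, time in s.
With the tool pointing down it reaches from about 0.325 to 0.75 m from the base axis. Payload 7.6 kg.
Tool frame: the origin (TCP) lies at the very end of the fingers, on their centre line; the grasp point (between the pads) lies 19 mm behind it; z points along the fingers, y is the line along which they close (so a half turn about z gives the same grasp; the last joint's range is limited). The gripper opens to 85 mm and grips with 20 to 120 N. Pads are 22 mm wide; open, the fingers measure 114 mm over their backs; the gripper's body (76 mm by 85 mm) begins 54 mm behind the grasp point. The pads swing forward as they close: fully open they stand 13 mm farther back than shut.
Start: joints at [-0.07, 0.052, 1.401, -0, 1.689, -0.07], TCP at [0.525, 0, 0.231] pointing down, gripper open.
Joint ranges: [-2.9, 2.9], [-0.91, 2.17], [0.12, 2.37], [-1.06, 4.2], [0.26, 2.73], [-2.93, 2.93]. Speed limits (rad/s): [2.57, 2.57, 3.01, 3.14, 3.14, 3.14].

## Interface

Orientations are given as [roll, pitch, yaw] about the fixed x, y, z axes, in that order (R = Rz(yaw) Ry(pitch) Rx(roll)).
In Python, from rig import arm gives the robot as it stands. The module is installed in compiled form; this text tells all that it offers.
- The arm moves only by the tool send_rows, never from a script. Its argument "moves" is text: rows parted by semicolons, each of 7 numbers parted by spaces: the turn, a rotation vector about the tool's x, y, z scaled (see below), then the shift along the tool's x, y, z scaled (see below), then the closure, from 0 (fully open) to 1 (shut). A call has 1 to 5 rows; each row shifts and turns the commanded pose from where the row before left it, along the tool's axes as they then stand; what a row does not reach is not made up. The controller multiplies each number of a shift by 0.03 m and each number of a turn by 0.08 rad. A row lasts 1/8 s, in which the tool goes at most 62.5 mm and 10.7 degrees, less where a joint would pass 70% of its speed; a pose out of reach is approached as far as the arm can. A call with a number of a shift or a turn outside -1 to 1 is refused whole. A call with a gripper value outside its range is refused whole. The fingers move at their own pace and stop on an object; "squeeze" is the grip in N (left out, the last holds). Time passes only in rows, so rows that do not move let the fingers close. It gives the time, the measured TCP pose, the force, the opening and the grip force at its end, in the units of the state.
- arm.read_state(): the state, without advancing time (a new reading comes with each control period).
- arm.get_image(name): name is "scene" or "side" or "wrist"; returns a dict with "image" (480x640x3 uint8, red, green, blue), "mtx" (3x3 intrinsics, pixels), "eye" and "orientation" of the camera in the world; the wrist camera has in their place "tool_from_camera" (4x4, takes a point from camera to tool coordinates, whose origin is the TCP and whose axes are the flange's). Camera axes: x right, y down, z forward; pixel columns grow to the right and rows downward; lengths in m; the calibration is good to about 2 mm. A picture is of the moment at which its call begins: read the wrist's pose just before it. There is no depth.
- arm.finish_job(): hands the job in; it is judged then, once.
Trained networks look in a picture, given as the dict that the camera call returned (one of the last four; its "shot" number tells which), for a name from the list of things; names that differ only in an ending like _2 or _b are one class to them, and where a whole thing is asked for, a point or a joint stands for the part that bears it (a point fixed in the world has none). Each returns a list of dicts, best first, with "confidence" (0 to 1); they miss things now and then, are a little off and sometimes report something else, mostly with a low value. They report only what shows in the picture. A call takes as long as a camera call. They do not tell look-alikes from the thing itself.
- arm.masks_of(picture, label): "region" (480x640 bool, what is visible of it) and "centre" ([column, row] in pixels, amid what is visible of it).
- arm.mark_of(picture, label): "centre" ([column, row] in pixels: a listed point, or the origin of a listed thing).
The state is a dict: "t": time; "joint_positions": joint angles; "dq": joint speeds; "joint_efforts": joint torques, N m; "tool_pos": TCP position; "tcp_rot": TCP orientation; "ft_force": force on the tool from outside, world axes, zero at the start; "ft_torque": the same for the moment, N m; "opening": finger opening in m; "grasp_force": force on a finger pad.
Only numpy, scipy, OpenCV 4.12 (cv2) and the standard library are available. Lean on these libraries where they do the work, as an engineer would, in place of code of your own. Each camera call takes 0.05 s, during which the arm holds its last target. There are 200 camera calls.

## Working session

There is one attempt and no reset: what is moved stays moved. The work goes in short steps, Python scripts to look and compute and a tool call to move; the robot and the scene stay as the last step left them, time stands still between calls to the robot, and variables do not carry over. Pictures are saved under pics/ and viewed, at most 10 in all, crops included, and the job is handed in when it is done.

Besides the shell and the picture viewer there is one more tool, called after "Call:" as name(argument=value, ...), one argument or row to a line, values as JSON. send_rows: Moves the arm, as the interface text tells. Shifts and turns lie within -1 to 1; 1 stands for 0.03 m of shift or 0.08 rad of turn. Its arguments: {"type":"object","properties":{"moves":{"type":"string"},"squeeze":{"type":"number"}},"required":["moves"]}

```bash
mkdir -p pics; cat > h.py <<'E'
import numpy as np, cv2
from rig import arm
from scipy.spatial.transform import Rotation as R
def cam(p):
    o=np.array(p["orientation"])
    Rm=o if o.shape==(3,3) else (R.from_euler('xyz',o).as_matrix() if o.size==3 else R.from_quat(o).as_matrix())
    return np.array(p["mtx"]),Rm,np.array(p["eye"])
def onplane(p,px,z):
    K,Rm,e=cam(p); d=Rm@np.linalg.solve(K,[px[0],px[1],1]); return e+d*(z-e[2])/d[2]
def tri(ps,pxs):
    A=np.zeros((3,3));b=np.zeros(3)
    for p,px in zip(ps,pxs):
        K,Rm,e=cam(p); d=Rm@np.linalg.solve(K,[px[0],px[1],1]); d/=np.linalg.norm(d)
        P=np.eye(3)-np.outer(d,d);A+=P;b+=P@e
    return np.linalg.solve(A,b)
E
python3 - <<'E'
from h import *
s=arm.read_state();print(s)
zs={"stand_top":.09,"tray_floor":.005,"jar_used_center":.14,"jar_a_center":.05,"bowl":0,"burner":0,"mandrel_block":0}
for n in("scene","side"):
    p=arm.get_image(n);print(n,p["orientation"],p["eye"]);cv2.imwrite(f"pics/{n}.png",p["image"][...,::-1])
    for l,z in zs.items():
        for m in arm.mark_of(p,l):print(l,np.round(m["centre"]),round(m["confidence"],2),np.round(onplane(p,m["centre"],z),3), np.round(onplane(p,m["centre"],.05 if l=="jar_used_center" else z),3))
E
```

```text
{'t': 0.0, 'joint_positions': array([-7.02831924e-02,  5.28315275e-02,  1.40174638e+00,  2.99907870e-05,
        1.68858156e+00, -7.03132387e-02]), 'dq': array([-0.00013233, -0.00019404, -0.00087103,  0.00029159, -0.00100062,
        0.00017976]), 'joint_efforts': array([ 8.02730119e-04, -3.81666934e+01, -3.60182977e+01,  8.43031398e-05,
        6.19437444e-03, -2.66336252e-05]), 'tool_pos': array([5.24698277e-01, 6.13830139e-05, 2.30464231e-01]), 'tcp_rot': array([-3.14003180e+00, -1.39791838e-04,  1.57082976e+00]), 'ft_force': array([ 0.26955422, -0.4669292 ,  0.03789844]), 'ft_torque': array([-0.00061366, -0.04389241,  0.0042742 ]), 'grasp_force': 0.0, 'opening': 0.08588365950754298}
scene [-2.46458807 -0.01703392  2.1485856 ] [1.28970092 0.42324349 1.11147245]
stand_top [400. 272.] 0.83 [0.578 0.18  0.09 ] [0.578 0.18  0.09 ]
tray_floor [490. 281.] 0.85 [0.43  0.337 0.005] [0.43  0.337 0.005]
tray_floor [280. 182.] 0.64 [ 0.444 -0.22   0.005] [ 0.444 -0.22   0.005]
jar_used_center [412. 237.] 0.96 [0.522 0.17  0.14 ] [0.451 0.146 0.05 ]
jar_used_center [359. 322.] 0.92 [0.756 0.1
[... 540 characters left out ...]
op [299. 206.] 0.94 [0.583 0.172 0.09 ] [0.583 0.172 0.09 ]
tray_floor [236. 212.] 0.86 [0.432 0.32  0.005] [0.432 0.32  0.005]
tray_floor [294. 186.] 0.18 [0.612 0.451 0.005] [0.612 0.451 0.005]
jar_used_center [296. 188.] 0.89 [0.576 0.174 0.14 ] [0.603 0.35  0.05 ]
jar_used_center [345. 215.] 0.89 [0.659 0.029 0.14 ] [0.702 0.178 0.05 ]
jar_used_center [245. 231.] 0.6 [ 0.445 -0.001  0.14 ] [0.448 0.143 0.05 ]
jar_a_center [284. 406.] 0.78 [ 0.474 -0.351  0.05 ] [ 0.474 -0.351  0.05 ]
bowl [413. 346.] 0.98 [ 0.732 -0.233  0.   ] [ 0.732 -0.233  0.   ]
burner [387. 271.] 0.58 [ 0.759 -0.002  0.   ] [ 0.759 -0.002  0.   ]
mandrel_block [324. 201.] 0.9 [0.685 0.349 0.   ] [0.685 0.349 0.   ]
```

View pics/scene.png

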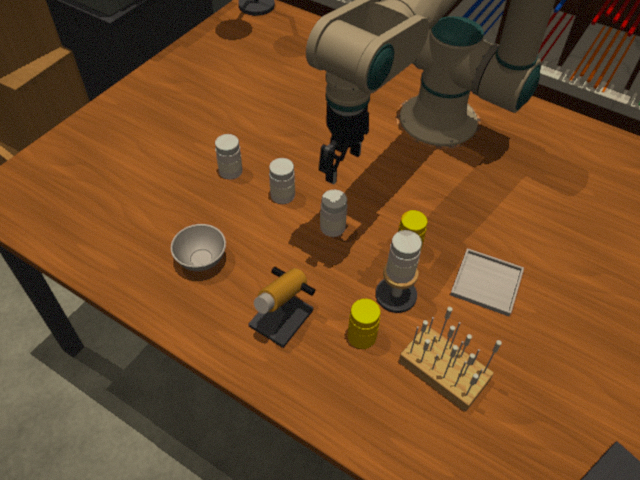

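View pics/side.png

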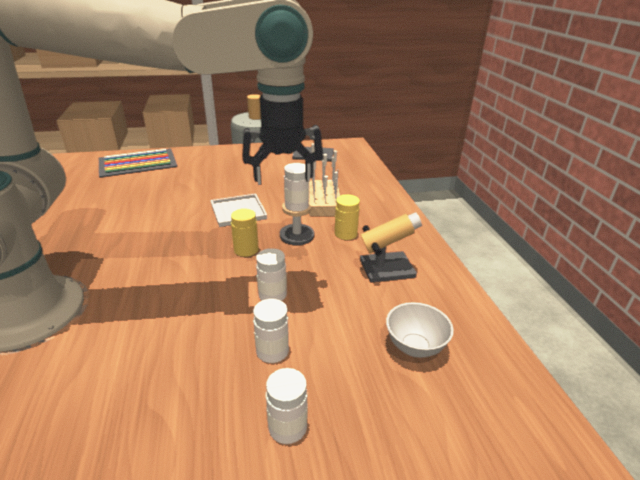

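Scene view: white row jars are at (228,157), (282,181) and (334,214), and the used jar on the stand is at (404,257). The yellow decoys are at (412,237) and (362,322), and the tray is at (488,281). The side view agrees. Next I'll triangulate from the masks.

```bash
python3 - <<'E'
from h import *
P=[arm.get_image(n) for n in("scene","side")]
for l in("jar_a_center","tray_floor"):
    c=[]
    for p in P:
        ms=arm.masks_of(p,l); c.append([(np.array(m["centre"]),m["confidence"],p["image"][m["region"]].mean(0)) for m in ms])
        if l=="tray_floor":
            for m in ms:
                g=np.argwhere(m["region"])[:,::-1]
                w=np.array([onplane(p,q,.012)[:2] for q in g]); r=cv2.minAreaRect((w*1000).astype(np.float32))
                print("tray",m["confidence"],r)
        else:
            for q in c[-1]:print(np.round(q[0]),round(q[1],2),np.round(q[2]))
    if l!="tray_floor":
        for a in c[0]:
            for b in c[1]:
                x=tri(P,[a[0],b[0]])
                e=sum(abs(onplane(p,q[0],x[2])-x).max() for p,q in zip(P,(a,b)))
                if e<.03:print(np.round(a[0]),np.round(b[0]),np.round(x,3),round(e,3))
E
```

```text
[230. 156.] 0.79 [118. 108.  92.]
[284. 407.] 0.63 [199. 190. 177.]
[230. 156.] [284. 407.] [ 0.474 -0.352  0.049] 0.0
tray 0.88 ((438.1999816894531, 331.23004150390625), (140.115234375, 130.9722900390625), 9.404866218566895)
tray 0.58 ((437.0794677734375, 323.5518798828125), (137.0564727783203, 161.03634643554688), 8.768985748291016)
tray 0.38 ((709.8342895507812, 470.14306640625), (448.2532043457031, 90.83265686035156), 78.47747039794922)
```

Call:
send_rows(
  moves="0 0 0 1 0.34 -0.2 0;0 0 0 1 0.34 -0.2 0;0 0 0 1 0.34 -0.2 0;0 0 0 1 0.34 -0.2 0;0 0 0 1 0.34 -0.2 0",
  squeeze=40,
)

```text
t: 1.72
tool_pos: [0.5763, 0.151, 0.2615]
tcp_rot: [3.141, 0.0, 1.571]
ft_force: [-0.7, 0.9, 0.2]
opening: 0.0854
grasp_force: 0.0
```

```bash
cat >> h.py <<'E'
def wrist():
    s=arm.read_state(); p=arm.get_image("wrist"); T=np.array(p["tool_from_camera"]); Rt=R.from_euler('xyz',s["tcp_rot"]).as_matrix()
    p["orientation"]=Rt@T[:3,:3]; p["eye"]=np.array(s["tool_pos"])+Rt@T[:3,3]; return p,s
E
python3 - <<'E'
from h import *
P=[arm.get_image(n) for n in("scene","side")]
for a,b in(((282,181),(271,330)),((334,214),(271,277)),((404,257),(296,188))):print(np.round(tri(P,[a,b]),3))
p,s=wrist();print(s["tool_pos"],s["ft_force"]);cv2.imwrite("pics/w1.png",p["image"][...,::-1])
for l in("jar_used_center","tray_floor","stand_top"):
  for m in arm.mark_of(p,l):print(l,np.round(m["centre"]),m["confidence"],[np.round(onplane(p,m["centre"],z),3)[:2] for z in(.14,.09,.05,.005)])
E
```

```text
[ 0.473 -0.193  0.05 ]
[ 0.489 -0.036  0.046]
[0.576 0.18  0.137]
[0.57637742 0.15250349 0.26147228] [ 0.05076466 -0.22427182 -0.53995511]
jar_used_center [182. 221.] 0.69 [array([0.478, 0.163]), array([0.46 , 0.149]), array([0.445, 0.138]), array([0.429, 0.126])]
tray_floor [164.   2.] 0.69 [array([0.482, 0.3  ]), array([0.465, 0.312]), array([0.45 , 0.322]), array([0.435, 0.333])]
```

View pics/w1.png

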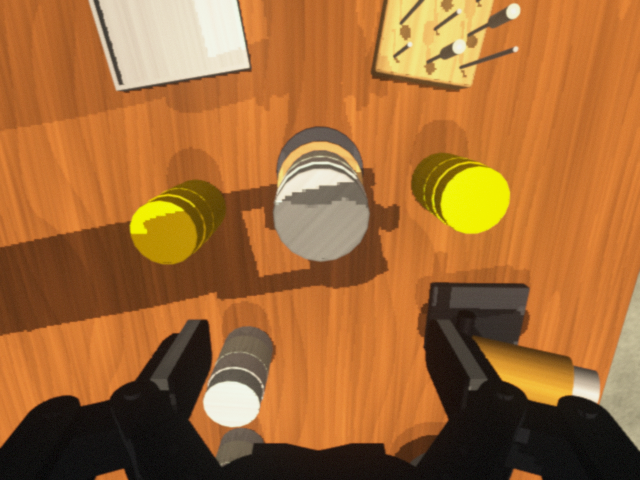

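The wrist view shows the used jar's lid at (321,215), and the tray at the top left with its lower edge near (183,80).

```bash
python3 - <<'E'
from h import *
p,s=wrist();print(onplane(p,(321,215),.19),[onplane(p,q,.014) for q in((118,90),(250,70))],[onplane(p,q,.09) for q in((319,170),)])
E
```

```text
[0.57764765 0.17724866 0.19      ] [array([0.38462358, 0.25447077, 0.014     ]), array([0.51175919, 0.27199615, 0.014     ])] [array([0.57663007, 0.18939417, 0.09      ])]
```

Call:
send_rows(
  moves="0 0 0 0.83 0.03 0 0;0 0 0 0 0 1 0;0 0 0 0 0 1 0;0 0 0 0 0 1 0;0 0 0 0 0 1 0",
)

```text
t: 2.7
tool_pos: [0.5768, 0.1739, 0.1405]
tcp_rot: [3.141, 0.0, 1.57]
ft_force: [-0.9, 0.2, 0.7]
opening: 0.0854
grasp_force: 0.0
```

Call:
send_rows(
  moves="0 0 0 0 0 0.35 0;0 0 0 0 0 0 0;0 0 0 0 0 0 1;0 0 0 0 0 0 1;0 0 0 0 0 0 1",
  squeeze=40,
)

```text
t: 3.32
tool_pos: [0.5779, 0.175, 0.133]
tcp_rot: [3.138, -0.001, 1.571]
ft_force: [-0.3, -0.8, 6.5]
opening: 0.0589
grasp_force: 38.6
```

Call:
send_rows(
  moves="0 0 0 0 0 0 1;0 0 0 0 0 0 1",
)

```text
t: 3.58
tool_pos: [0.5779, 0.175, 0.133]
tcp_rot: [3.138, -0.0, 1.571]
ft_force: [0.5, -1.6, 6.9]
opening: 0.0591
grasp_force: 38.5
```

Call:
send_rows(
  moves="0 0 0 0 0 -0.3 1;0 0 0 0 0 -0.6 1;0 0 0 0 0 -0.6 1;0 0 0 0.3 0 -0.3 1;0 0 0 0.6 0 0 1",
)

```text
t: 4.2
tool_pos: [0.5774, 0.2027, 0.1861]
tcp_rot: [3.14, -0.001, 1.57]
ft_force: [0.5, 0.4, -1.0]
opening: 0.0589
grasp_force: 38.7
```

Call:
send_rows(
  moves="0 0 0 0.8 -0.6 0 1;0 0 0 0.8 -0.8 0 1;0 0 0 0.8 -0.8 0 1;0 0 0 0.8 -0.8 0 1;0 0 0 0.6 -0.8 0 1",
)

```text
t: 4.82
tool_pos: [0.4613, 0.3178, 0.1839]
tcp_rot: [-3.14, 0.0, 1.572]
ft_force: [0.0, 0.5, -0.3]
opening: 0.0589
grasp_force: 38.8
```

Call:
send_rows(
  moves="0 0 0 0.3 -0.6 0 1;0 0 0 0 -0.2 0 1;0 0 0 0 0 0.3 1;0 0 0 0 0 0.8 1;0 0 0 0 0 0.8 1",
)

```text
t: 5.45
tool_pos: [0.4396, 0.3241, 0.1265]
tcp_rot: [3.141, 0.0, 1.569]
ft_force: [0.2, -0.1, -0.9]
opening: 0.059
grasp_force: 38.9
```

```bash
python3 - <<'E'
from h import *
p=arm.get_image("scene");s=arm.read_state();print(s["tool_pos"],s["ft_force"],s["opening"]);cv2.imwrite("pics/s2.png",cv2.resize(p["image"][150:400,300:600,::-1],(720,600)))
w,s=wrist()
for q in (p,w):
  for m in arm.mark_of(q,"tray_floor"):print(m["confidence"],onplane(q,m["centre"],.005))
for m in arm.mark_of(p,"stand_top"):print("stand",m["confidence"],onplane(p,m["centre"],.09))
p=arm.get_image("side")
for m in arm.mark_of(p,"stand_top"):print("stand",m["confidence"],onplane(p,m["centre"],.09))
E
```

```text
[0.43810237 0.32313317 0.12250522] [-1.01840618 -0.78118655 -4.60507882] 0.05890261269718906
0.94 [0.43154866 0.33085898 0.005     ]
0.38 [0.76649785 0.00456426 0.005     ]
0.94 [0.43848867 0.33279185 0.005     ]
stand 0.76 [0.57909103 0.18327621 0.09      ]
stand 0.79 [0.57883693 0.16767306 0.09      ]
```

View pics/s2.png

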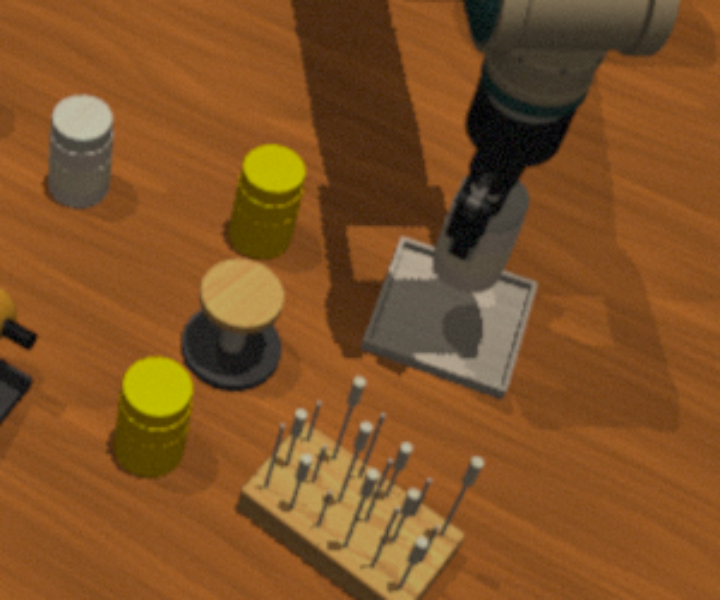

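The jar hangs upright above the tray and the stand plate is bare, at full-frame pixel (401,273). I'll lower the jar.

Call:
send_rows(
  moves="0 0 0 0.15 0 0.7 1;0 0 0 0 0 0.7 1;0 0 0 0 0 0.6 1;0 0 0 0 0 0.2 1;0 0 0 0 0 0.1 1",
)

```text
t: 6.42
tool_pos: [0.4392, 0.3296, 0.0591]
tcp_rot: [3.141, -0.0, 1.571]
ft_force: [-0.0, 0.3, 0.3]
opening: 0.0587
grasp_force: 38.9
```

Call:
send_rows(
  moves="0 0 0 0 0 0 1;0 0 0 0 0 0.04 1",
)

```text
t: 6.68
tool_pos: [0.4393, 0.3297, 0.0584]
tcp_rot: [3.14, -0.001, 1.571]
ft_force: [-0.3, -1.1, -0.6]
opening: 0.0591
grasp_force: 38.9
```

Call:
send_rows(
  moves="0 0 0 0 0 0.13 1;0 0 0 0 0 0.1 1;0 0 0 0 0 0 1",
)

```text
t: 7.05
tool_pos: [0.4387, 0.3293, 0.0503]
tcp_rot: [-3.141, 0.0, 1.571]
ft_force: [-1.2, -0.4, -0.5]
opening: 0.0594
grasp_force: 38.9
```

Call:
send_rows(
  moves="0 0 0 0 0 0.05 1;0 0 0 0 0 0.05 1;0 0 0 0 0 0 1",
)

```text
t: 7.42
tool_pos: [0.4389, 0.3294, 0.0476]
tcp_rot: [-3.141, 0.0, 1.571]
ft_force: [0.2, -0.4, -0.5]
opening: 0.0587
grasp_force: 38.9
```

Call:
send_rows(
  moves="0 0 0 0 0 0.05 1;0 0 0 0 0 0 1",
)

```text
t: 7.68
tool_pos: [0.439, 0.3299, 0.0469]
tcp_rot: [3.141, -0.001, 1.571]
ft_force: [-1.8, 0.9, 3.4]
opening: 0.0593
grasp_force: 38.7
```

Call:
send_rows(
  moves="0 0 0 0 0 0.03 1;0 0 0 0 0 0 1",
)

```text
t: 7.92
tool_pos: [0.4391, 0.3299, 0.0469]
tcp_rot: [3.141, -0.001, 1.571]
ft_force: [-4.4, -1.1, 11.0]
opening: 0.0589
grasp_force: 39.3
```

Contact. Now I'll release and rise.

Call:
send_rows(
  moves="0 0 0 0 0 0 0.3;0 0 0 0 0 0 0;0 0 0 0 0 0 0;0 0 0 0 0 0 0;0 0 0 0 0 -0.4 0",
)

```text
t: 8.55
tool_pos: [0.4383, 0.329, 0.0566]
tcp_rot: [-3.14, 0.001, 1.571]
ft_force: [-0.3, -0.2, -0.1]
opening: 0.0853
grasp_force: 0.0
```

Call:
send_rows(
  moves="0 0 0 0 0 -1 0;0 0 0 0 0 -1 0;0 0 0 0 0 -1 0;0 0 0 0 0 -1 0;0 0 0 0 0 -1 0",
)

```text
t: 9.18
tool_pos: [0.4389, 0.3294, 0.2093]
tcp_rot: [3.141, -0.001, 1.571]
ft_force: [-0.4, 0.2, 1.0]
opening: 0.0854
grasp_force: 0.0
```

```bash
python3 - <<'E'
from h import *
p,s=wrist();print(s["tool_pos"]);cv2.imwrite("pics/w3.png",p["image"][...,::-1])
q=arm.get_image("scene");print("plate",onplane(q,(400.8,272.9),.09))
for l in("jar_used_center","stand_top"):
  for m in arm.mark_of(p,l):print(l,np.round(m["centre"]),m["confidence"],[np.round(onplane(p,m["centre"],z),3)[:2] for z in(.09,.055)])
E
```

```text
[0.43890312 0.32938895 0.20932113]
plate [0.58011454 0.18219842 0.09      ]
jar_used_center [593. 380.] 0.59 [array([0.669, 0.203]), array([0.7  , 0.175])]
```

View pics/w3.png

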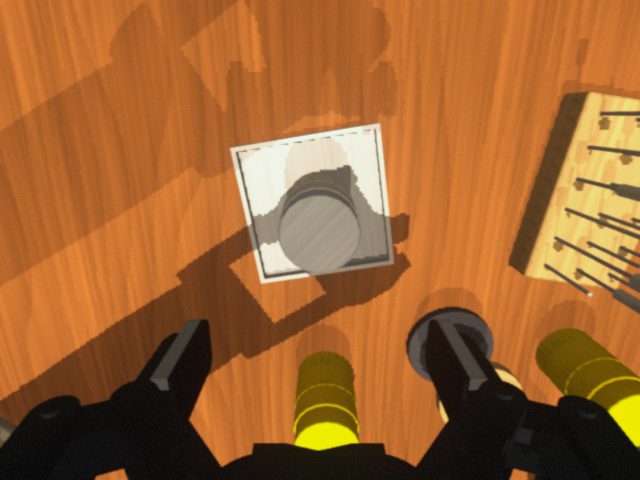

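The used jar stands in the tray at (318,230), clear of the walls. Next I'll move toward the row and look at the bare plate on the way.

Call:
send_rows(
  moves="0 0 0 -0.8 0.6 -0.3 0;0 0 0 -0.8 0.6 -0.3 0;0 0 0 -0.8 0.6 -0.3 0;0 0 0 -0.8 0.6 -0.3 0;0 0 0 -0.8 0.6 -0.3 0",
)

```text
t: 10.0
tool_pos: [0.5289, 0.2084, 0.2508]
tcp_rot: [-3.139, 0.001, 1.571]
ft_force: [0.2, -0.1, -0.1]
opening: 0.0854
grasp_force: 0.0
```

Call:
send_rows(
  moves="0 0 0 -1 0.3 0 0;0 0 0 -1 0.3 0 0;0 0 0 -0.8 0.2 0 0;0 0 0 0 0 0 0",
)

```text
t: 10.5
tool_pos: [0.5528, 0.1241, 0.2507]
tcp_rot: [-3.139, 0.001, 1.568]
ft_force: [-0.7, 0.9, -0.1]
opening: 0.0855
grasp_force: 0.0
```

```bash
python3 - <<'E'
from h import *
p,s=wrist();print(s["tool_pos"]);cv2.imwrite("pics/w4.png",p["image"][...,::-1])
for l,z in(("stand_top",.09),("jar_a_center",.05)):
  for m in arm.mark_of(p,l):print(l,np.round(m["centre"]),m["confidence"],onplane(p,m["centre"],z))
h=cv2.cvtColor(p["image"],cv2.COLOR_RGB2HSV)
E
```

```text
[0.55276487 0.12408573 0.25070584]
stand_top [351. 153.] 0.95 [0.57805414 0.17899406 0.09      ]
```

View pics/w4.png

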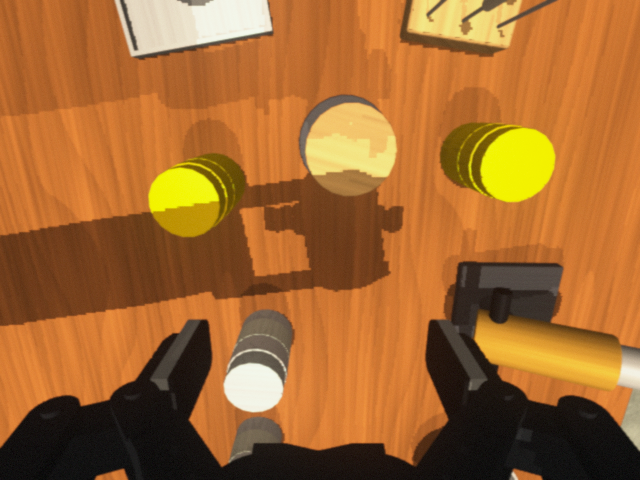

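The plate centre is at (350,150), about (0.578, 0.180) in the world. The nearest row jar's lid is at (254,386).

```bash
python3 - <<'E'
from h import *
p,s=wrist();print(onplane(p,(254,386),.1),onplane(p,(350,150),.09))
E
```

```text
[ 0.49224579 -0.03305613  0.1       ] [0.57733027 0.18327241 0.09      ]
```

Call:
send_rows(
  moves="0 0 0 -1 -0.4 0 0;0 0 0 -1 -0.4 0 0;0 0 0 -1 -0.5 0 0;0 0 0 -1 -0.5 0 0;0 0 0 0 0 0 0",
)

```text
t: 11.32
tool_pos: [0.4984, 0.0048, 0.2526]
tcp_rot: [3.141, 0.0, 1.569]
ft_force: [0.5, 0.3, 0.2]
opening: 0.0853
grasp_force: 0.0
```

```bash
python3 - <<'E'
from h import *
p,s=wrist();print(s["tool_pos"])
h=cv2.cvtColor(p["image"],cv2.COLOR_RGB2HSV)
for m in arm.masks_of(p,"jar_a_center")+arm.mark_of(p,"jar_a_center"):print(np.round(m["centre"]),m["confidence"],onplane(p,m["centre"],.05),onplane(p,m["centre"],.1))
cv2.imwrite("pics/w5.png",p["image"][...,::-1])
E
```

```text
[0.49839816 0.00484638 0.2525814 ]
[308. 442.] 0.48 [ 0.48686693 -0.27626112  0.05      ] [ 0.48854931 -0.22353366  0.1       ]
```

View pics/w5.png

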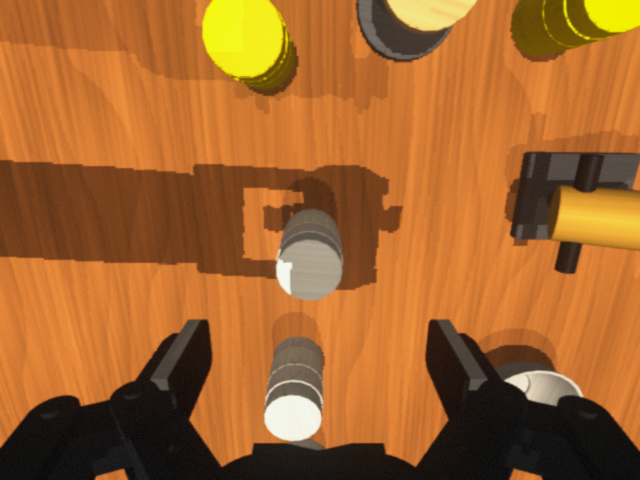

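The first jar's lid is at (309,268) and the second's is at (293,418).

```bash
python3 - <<'E'
from h import *
p,s=wrist();print(s["tool_pos"],[onplane(p,q,.1) for q in((309,268),(293,418))])
E
```

```text
[0.49911558 0.00642988 0.25229475] [array([ 0.49169578, -0.03251362,  0.1       ]), array([ 0.47519127, -0.1911497 ,  0.1       ])]
```

Call:
send_rows(
  moves="0 0 0 -0.65 -0.13 0 0;0 0 0 -0.65 -0.13 0 0;0 0 0 0 0 1 0;0 0 0 0 0 1 0;0 0 0 0 0 1 0",
)

```text
t: 12.15
tool_pos: [0.4914, -0.0327, 0.1612]
tcp_rot: [3.142, -0.0, 1.572]
ft_force: [0.7, 0.3, -0.1]
opening: 0.0856
grasp_force: 0.0
```

Call:
send_rows(
  moves="0 0 0 0 0 1 0;0 0 0 0 0 1 0;0 0 0 0 0 1 0;0 0 0 0 0 0.9 0;0 0 0 0 0 0 0",
)

```text
t: 12.78
tool_pos: [0.4898, -0.0326, 0.0432]
tcp_rot: [-3.137, -0.001, 1.572]
ft_force: [0.4, 0.2, -0.1]
opening: 0.0856
grasp_force: 0.0
```

Call:
send_rows(
  moves="0 0 0 0 0 0 1;0 0 0 0 0 0 1;0 0 0 0 0 0 1;0 0 0 0 0 0 1;0 0 0 0 0 -0.2 1",
  squeeze=50,
)

```text
t: 13.4
tool_pos: [0.4912, -0.0335, 0.0518]
tcp_rot: [3.141, 0.0, 1.571]
ft_force: [-0.4, 0.2, -1.3]
opening: 0.0597
grasp_force: 54.0
```

Call:
send_rows(
  moves="0 0 0 0 0 -0.4 1;0 0 0 0 0 -0.3 1;0 0 0 0 0 0 1;0 0 0 0 0 0 1;0 0 0 0 0 0 1",
)

```text
t: 14.02
tool_pos: [0.4908, -0.0336, 0.0718]
tcp_rot: [-3.141, -0.0, 1.571]
ft_force: [0.2, -0.0, -0.8]
opening: 0.0591
grasp_force: 54.0
```

```bash
python3 - <<'E'
from h import *
f=[]
for i in range(6):
    arm.get_image("side");s=arm.read_state();f.append(s["ft_force"][2])
print(np.round(f,2),np.mean(f),s["tool_pos"],s["joint_efforts"],s["opening"])
E
```

```text
[-1.02 -1.42 -1.38 -0.46 -0.92 -1.35] -1.0926132705216558 [ 0.49108596 -0.03359395  0.07219434] [-9.06561436e-04 -3.66132832e+01 -3.34744585e+01 -2.89505391e-03
  1.15648250e-03  2.53915067e-05] 0.05967941263598318
```

Empty, about 1.1 N. I'll set it back.

Call:
send_rows(
  moves="0 0 0 0 0 0.4 1;0 0 0 0 0 0.3 1;0 0 0 0 0 0.1 1;0 0 0 0 0 0 1",
)

```text
t: 14.82
tool_pos: [0.491, -0.0336, 0.048]
tcp_rot: [-3.141, -0.0, 1.571]
ft_force: [-0.4, 0.4, -0.4]
opening: 0.0595
grasp_force: 54.1
```

Call:
send_rows(
  moves="0 0 0 0 0 0.06 1;0 0 0 0 0 0 1",
)

```text
t: 15.08
tool_pos: [0.4914, -0.0336, 0.0474]
tcp_rot: [3.141, 0.0, 1.571]
ft_force: [-3.3, 0.7, 5.2]
opening: 0.0591
grasp_force: 54.5
```

Call:
send_rows(
  moves="0 0 0 0 0 0.04 1;0 0 0 0 0 0 1",
)

```text
t: 15.32
tool_pos: [0.4915, -0.0336, 0.0473]
tcp_rot: [3.141, 0.0, 1.571]
ft_force: [-8.0, 1.7, 15.2]
opening: 0.0591
grasp_force: 55.3
```

Call:
send_rows(
  moves="0 0 0 0 0 0 0.3;0 0 0 0 0 0 0;0 0 0 0 0 0 0;0 0 0 0 0 0 0;0 0 0 0 0 -0.5 0",
)

```text
t: 15.95
tool_pos: [0.4902, -0.0335, 0.0596]
tcp_rot: [-3.139, -0.0, 1.571]
ft_force: [0.3, -0.1, 0.1]
opening: 0.0855
grasp_force: 0.0
```

Call:
send_rows(
  moves="0 0 0 0 0 -1 0;0 0 0 0 0 -1 0;0 0 0 0 0 -1 0;0 0 0 0 0 -1 0;0 0 0 -0.5 0 -1 0",
)

```text
t: 16.58
tool_pos: [0.4911, -0.0482, 0.2126]
tcp_rot: [3.14, 0.0, 1.572]
ft_force: [0.2, -0.2, -1.2]
opening: 0.0853
grasp_force: 0.0
```

Call:
send_rows(
  moves="0 0 0 -1 -0.1 0 0;0 0 0 -1 -0.1 0 0;0 0 0 -1 -0.1 0 0;0 0 0 0 0 0 0",
)

```text
t: 17.08
tool_pos: [0.4819, -0.14, 0.2113]
tcp_rot: [3.141, 0.001, 1.568]
ft_force: [0.5, -0.1, 0.7]
opening: 0.0852
grasp_force: 0.0
```

```bash
python3 - <<'E'
from h import *
p,s=wrist();print(s["tool_pos"]);cv2.imwrite("pics/w6.png",p["image"][...,::-1])
E
```

```text
[ 0.48189644 -0.14003499  0.2112544 ]
```

View pics/w6.png

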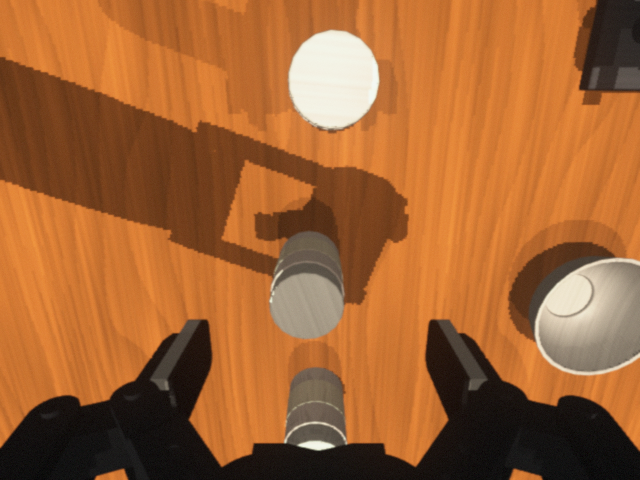

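Jar 1 stands upright at (334,80). The second jar's lid is at (307,300).

```bash
python3 - <<'E'
from h import *
p,s=wrist();print(s["tool_pos"],onplane(p,(307,300),.1),onplane(p,(334,80),.1))
E
```

```text
[ 0.48207402 -0.13901437  0.21116518] [ 0.47400014 -0.18679607  0.1       ] [ 0.49216964 -0.03545016  0.1       ]
```

Call:
send_rows(
  moves="0 0 0 -0.83 -0.13 0 0;0 0 0 -0.83 -0.13 0 0;0 0 0 0 0 1 0;0 0 0 0 0 1 0;0 0 0 0 0 1 0",
)

```text
t: 17.8
tool_pos: [0.4747, -0.1874, 0.1199]
tcp_rot: [3.141, 0.0, 1.572]
ft_force: [-0.3, 1.1, 0.1]
opening: 0.0852
grasp_force: 0.0
```

Call:
send_rows(
  moves="0 0 0 0 0 1 0;0 0 0 0 0 0.9 0;0 0 0 0 0 0.7 0;0 0 0 0 0 0 0",
)

```text
t: 18.3
tool_pos: [0.4736, -0.187, 0.0411]
tcp_rot: [-3.139, -0.002, 1.572]
ft_force: [-0.5, 0.2, 0.4]
opening: 0.0853
grasp_force: 0.0
```

Call:
send_rows(
  moves="0 0 0 0 0 0 1;0 0 0 0 0 0 1;0 0 0 0 0 0 1;0 0 0 0 0 0 1;0 0 0 0 0 -0.2 1",
  squeeze=50,
)

```text
t: 18.92
tool_pos: [0.4741, -0.1882, 0.0485]
tcp_rot: [-3.141, -0.0, 1.571]
ft_force: [-0.6, -0.3, -4.7]
opening: 0.0598
grasp_force: 55.0
```

Call:
send_rows(
  moves="0 0 0 0 0 -0.4 1;0 0 0 0 0 -0.3 1;0 0 0 0 0 0 1;0 0 0 0 0 0 1;0 0 0 0 0 0 1",
)

```text
t: 19.55
tool_pos: [0.474, -0.1882, 0.0688]
tcp_rot: [-3.141, -0.0, 1.571]
ft_force: [0.5, -0.3, -5.2]
opening: 0.0596
grasp_force: 55.1
```

```bash
cat >w.py <<'E'
from h import *
f=[]
for i in range(6):
    arm.get_image("side");s=arm.read_state();f.append(s["ft_force"][2])
print(np.round(f,2),np.mean(f),s["tool_pos"],s["opening"])
E
python3 w.py
```

```text
[-4.45 -4.98 -3.82 -4.76 -4.88 -4.2 ] -4.513786400687189 [ 0.4742895  -0.18834507  0.06919528] 0.05951943718499056
```

That's the full one, at about 4.5 N. I'll lift it and carry it to the stand.

Call:
send_rows(
  moves="0 0 0 0 0 -0.5 1;0 0 0 0 0 -1 1;0 0 0 0 0 -1 1;0 0 0 0 0 -1 1;0 0 0 0.3 0 -0.5 1",
)

```text
t: 20.48
tool_pos: [0.4749, -0.1797, 0.1922]
tcp_rot: [3.138, 0.002, 1.57]
ft_force: [0.4, -0.1, -4.4]
opening: 0.0598
grasp_force: 55.6
```

Call:
send_rows(
  moves="0 0 0 0.7 0.2 0 1;0 0 0 1 0.3 0 1;0 0 0 1 0.3 0 1;0 0 0 1 0.3 0 1;0 0 0 1 0.3 0 1",
)

```text
t: 21.1
tool_pos: [0.5162, -0.0368, 0.1892]
tcp_rot: [-3.141, -0.0, 1.571]
ft_force: [0.4, 0.6, -5.8]
opening: 0.0594
grasp_force: 55.7
```

Call:
send_rows(
  moves="0 0 0 1 0.3 0 1;0 0 0 1 0.3 0 1;0 0 0 1 0.3 0 1;0 0 0 1 0.3 0 1;0 0 0 1 0.3 0 1",
)

```text
t: 21.72
tool_pos: [0.561, 0.1132, 0.1891]
tcp_rot: [-3.141, -0.0, 1.571]
ft_force: [0.1, -0.1, -4.6]
opening: 0.0597
grasp_force: 55.7
```

Call:
send_rows(
  moves="0 0 0 1 0.3 0 1;0 0 0 0.8 0.2 0 1;0 0 0 0.4 0.1 0 1;0 0 0 0 0 0 1",
)

```text
t: 22.22
tool_pos: [0.579, 0.1781, 0.189]
tcp_rot: [-3.141, 0.0, 1.572]
ft_force: [-0.9, -0.9, -5.5]
opening: 0.0594
grasp_force: 55.9
```

Call:
send_rows(
  moves="0 0 0 0.07 -0.03 0.4 1;0 0 0 0 0 0.6 1;0 0 0 0 0 0.5 1;0 0 0 0 0 0 1",
)

```text
t: 22.72
tool_pos: [0.5774, 0.1791, 0.1417]
tcp_rot: [-3.137, 0.001, 1.57]
ft_force: [-0.5, -0.4, -5.1]
opening: 0.0597
grasp_force: 55.8
```

```bash
python3 - <<'E'
from h import *
a=arm.get_image("scene");b=arm.get_image("side");print(arm.read_state()["tool_pos"])
cv2.imwrite("pics/s7.png",np.hstack([cv2.resize(p[...,::-1],(400,400)) for p in(a["image"][200:320,340:460],b["image"][130:250,240:360])]))
E
```

```text
[0.57850411 0.17956848 0.14437799]
```

View pics/s7.png

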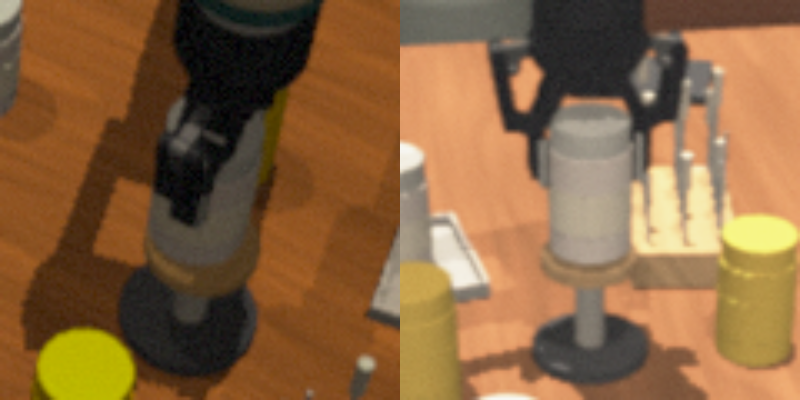

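The jar is centred over the plate in both views, with its foot at (200,250) in the left half and (590,255) in the right half. I'll lower it in small steps.

Call:
send_rows(
  moves="0 0 0 0 0 0.12 1;0 0 0 0 0 0.06 1;0 0 0 0 0 0 1;0 0 0 0 0 0 1",
)

```text
t: 23.32
tool_pos: [0.5785, 0.1797, 0.1391]
tcp_rot: [3.141, -0.0, 1.571]
ft_force: [0.3, 1.1, -4.9]
opening: 0.06
grasp_force: 55.9
```

Call:
send_rows(
  moves="0 0 0 0 0 0.06 1;0 0 0 0 0 0 1;0 0 0 0 0 0 1",
)

```text
t: 23.7
tool_pos: [0.5784, 0.1797, 0.1371]
tcp_rot: [3.142, 0.0, 1.571]
ft_force: [-0.5, 0.4, -4.4]
opening: 0.0596
grasp_force: 55.9
```

Call:
send_rows(
  moves="0 0 0 0 0 0.05 1;0 0 0 0 0 0 1;0 0 0 0 0 0 1",
)

```text
t: 24.08
tool_pos: [0.5784, 0.1797, 0.1356]
tcp_rot: [3.142, -0.0, 1.571]
ft_force: [-0.5, -0.6, -4.1]
opening: 0.0594
grasp_force: 55.9
```

Call:
send_rows(
  moves="0 0 0 0 0 0.04 1;0 0 0 0 0 0 1;0 0 0 0 0 0 1",
)

```text
t: 24.45
tool_pos: [0.5784, 0.1797, 0.1344]
tcp_rot: [3.141, 0.0, 1.571]
ft_force: [-0.3, 0.6, -5.5]
opening: 0.0595
grasp_force: 56.0
```

Call:
send_rows(
  moves="0 0 0 0 0 0.03 1;0 0 0 0 0 0 1;0 0 0 0 0 0 1",
)

```text
t: 24.82
tool_pos: [0.5785, 0.1798, 0.1344]
tcp_rot: [3.141, -0.0, 1.571]
ft_force: [-5.5, -0.3, 3.2]
opening: 0.0597
grasp_force: 56.6
```

Contact. Now release and withdraw.

Call:
send_rows(
  moves="0 0 0 0 0 0 0.3;0 0 0 0 0 0 0;0 0 0 0 0 0 0;0 0 0 0 0 0 0;0 0 0 0 0 -0.4 0",
)

```text
t: 25.45
tool_pos: [0.5779, 0.1796, 0.1448]
tcp_rot: [-3.139, 0.001, 1.571]
ft_force: [0.6, 0.2, -0.0]
opening: 0.0853
grasp_force: 0.0
```

Call:
send_rows(
  moves="0 0 0 0 0 -1 0;0 0 0 0 0 -1 0;0 0 0 0 0 -1 0;0 0 0 0 0 -1 0;0 0 0 -0.5 0 -0.5 0",
)

```text
t: 26.08
tool_pos: [0.5787, 0.1649, 0.2833]
tcp_rot: [3.138, -0.001, 1.572]
ft_force: [0.6, 0.8, 0.5]
opening: 0.0854
grasp_force: 0.0
```

Call:
send_rows(
  moves="0 0 0 -1 0 0 0;0 0 0 -1 0 0 0;0 0 0 0 0 0 0",
)

```text
t: 26.45
tool_pos: [0.5784, 0.1022, 0.2804]
tcp_rot: [-3.141, 0.001, 1.567]
ft_force: [-0.0, -0.2, -0.4]
opening: 0.0858
grasp_force: 0.0
```

```bash
python3 - <<'E'
from h import *
p,s=wrist();b=arm.get_image("scene");print(s["tool_pos"])
cv2.imwrite("pics/f.png",np.hstack([cv2.resize(q[...,::-1],(400,300)) for q in(p["image"],b["image"][100:400,180:580])]))
E
```

```text
[0.57837968 0.10219805 0.28036825]
```

View pics/f.png

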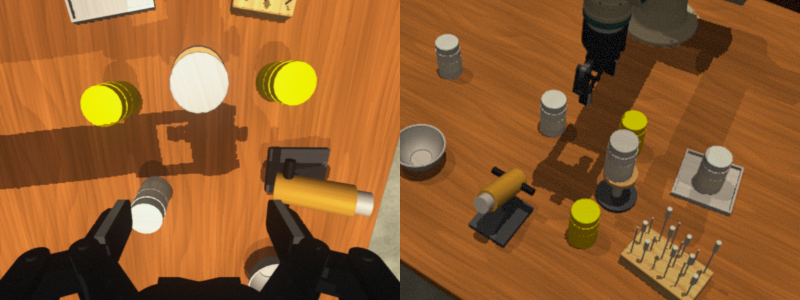

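Everything stands upright: the full jar on the stand at (620,160), the used jar in the tray at (715,170), and the two empties at (448,57) and (553,113).

```bash
python3 -c "
from rig import arm
print(arm.finish_job())"
```

```text
the job is handed in; nothing more can be done
None
```

The job is handed in, with no verdict returned: the used jar is in the tray, the full jar (about 4.5 N; the first one weighed 1.1 N) stands centred on the pedestal, and the two empties (one never lifted) stand in their places.

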